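# Thread the spindle into the solder-reel stand and hold it

## Task

Take the long spindle by its handle out of the spindle tray and thread it, nose first and from the tray's side (the robot's left), through the near bushing of the reel stand, the reel's core and then the far bushing, so that the whole taper of its nose stands out clear beyond the far bushing. Do not force it, and leave the short spindle and everything else on the bench where it is. Finish while still gripping the handle, holding the spindle still in both bushings so that a colleague can fit the end clip.

Things in the scene. Friction and masses are not known exactly. Their poses are not given: they have to be found in the camera images.
- spindle_handle (a point): centre of the long spindle's handle: flat-sided black plastic, 16 mm wide (x), 40 long (y), 24 tall (z), two thin steel bands. A bare aluminium shaft, 10 mm in diameter, 140 mm long, runs from its front along this frame's -y; the last 15 mm taper to 4 mm. About 60 g. Lies level in the tray, axis 34 mm above the bench; lift straight up
- spindle_root (a point): point on the long spindle's axis where the shaft leaves the handle (20 mm in front of the handle's centre); same axes
- spindle_nose (a point): tip of the long spindle's tapered nose, on its axis, 160 mm in front of the handle's centre; same axes
- short_spindle_handle (a point): centre of the handle of the short spindle (leave it in the tray): the same handle, but the shaft is only 85 mm long. The two spindles lie side by side 72 mm apart, handles at the same end; which lane holds which varies
- tray: open grey tray, fixed, 170 (x) by 230 (y) by 42 mm tall, walls and floor 4 mm; origin under its centre. Spindles lie along y in lanes at x = -36 and +36 mm, noses to -y (the stand), handle centres at y = +75 mm on 10 mm wide blocks, shafts at y = 0 in open notches (lips 3 mm above the axis). Beside the handles it is free to the floor: 37 mm to the long wall, 56 mm between handles
- stand: solder-reel stand, fixed, origin under its centre: grey base 100 (x) by 130 (y) by 12 mm, two upright aluminium cheeks 56 mm wide (x), 12 thick (y), centred at y = +35 and -35 mm, tops 102 mm high. Each has a 14 mm through bore, both on one line along y, 80 mm above the bench. Between them a fixed reel, 64 mm across, with a 24 mm hole on the same line
- bush_near (a point): centre of the near bushing's mouth, on the outer face of the cheek on the tray's side (the face at stand y = +41 mm); the spindle goes in here, moving along the frame's -y. Axes as the stand
- bush_far (a point): centre of the far bushing's exit, on the outer face of the other cheek (stand y = -41 mm), 82 mm beyond bush_near along -y. Axes as the stand
- multimeter: bystander: yellow multimeter lying flat, 85 by 165 by 38 mm; origin under its centre
- spare_reel: bystander: bare steel reel standing on its flange, 60 mm across, 50 mm tall; origin under its centre
- flux_jar: bystander: amber jar, 48 mm across, 45 mm tall; origin under its centre
- screwdriver: bystander: screwdriver lying flat, 190 mm long; origin at the underside of its middle
- tip_pot: bystander: dark steel cup, 68 mm across, 40 mm tall; origin under its centre
- heatsink: bystander: finned aluminium block, 45 by 45 by 24 mm; origin under its centre
- parts_box: bystander: grey divided open box, 90 by 120 by 30 mm; origin under its centre
Mind the look-alikes: they are no part of the job. Leave any blue look-alike of the part that bears spindle_handle alone.

How it is judged:
On the way, in this order (a step that is already met when the one before it is completed fails the run):
1. the long spindle is gripped and lifted clear of the tray (height (world z) of spindle_handle above 0.062 m and height (world z) of spindle_nose above 0.055 m and contact force between the fingers and spindle above 1 N), for 0.1 s.
2. its nose has passed through the near bushing, not yet the far one (y of spindle_nose in the frame of bush_near below -0.014 m and y of spindle_nose in the frame of bush_far above 0 m and x of spindle_nose in the frame of bush_near between -0.008 and 0.008 m and z of spindle_nose in the frame of bush_near between -0.008 and 0.008 m), for 0.05 s.
At the end, for the whole second after the job is handed in: The long spindle spans both bushings from the tray's side: nose 15 mm or more beyond the far cheek and within 8 mm of the bores' line, aligned within 0.09 rad, under 20 mm/s, gripped by the fingers (over 2 N) and pressing on the stand with under 15 N (y of spindle_nose in the frame of bush_far below -0.015 m and x of spindle_nose in the frame of bush_far between -0.008 and 0.008 m and z of spindle_nose in the frame of bush_far between -0.008 and 0.008 m and y of spindle_root in the frame of bush_near above 0 m and angle between the y axis of spindle_nose and the y axis of stand, either way round below 0.09 rad and contact force between the fingers and spindle above 2 N and contact force between spindle and stand below 15 N and linear speed of spindle below 0.02 m/s); the arm keeps its last pose, push and grip.
It fails at once if the spindle is forced against the stand (over 60 N) (contact force between spindle and stand above 60 N).
It fails at once if the short spindle is moved by more than 20 mm (distance of short_spindle_handle from where it was at the start of the episode above 0.02 m).
It fails at once if something else on the bench is moved by more than 30 mm (distance of any of multimeter, spare_reel, flux_jar, screwdriver, tip_pot, heatsink, parts_box from where it was at the start of the episode above 0.03 m).
It also fails if it takes over 43 s, if anything falls off the work surface, if the arm or the gripper's body presses on something with over 40 N, if the wrist force passes 120 N, or if a joint passes its speed limit or range.

## Robot

A 6-joint arm with a two-finger parallel gripper is mounted at the origin on the work surface. World frame = base frame: x ahead of the robot, y to its left, z up, the work surface at z = 0. Lengths are in m, angles in rad, forces in N, time in s.
With the tool pointing down it reaches from about 0.375 to 0.9 m from the base axis. Payload 3.1 kg.
Tool frame: the origin (TCP) lies between the finger pads; the fingertips stand 22 mm ahead of it and the grasp point (between the pads) lies 3 mm ahead of it; z points along the fingers, y is the line along which they close (so a half turn about z gives the same grasp; the last joint's range is limited). The gripper opens to 87 mm and grips with 3 to 60 N. Pads are 19 mm wide; open, the fingers measure 117 mm over their backs; the gripper's body (75 mm by 190 mm) begins 51 mm behind the grasp point.
Start: joints at [-1.421, 0.527, 1.433, -0, 1.181, -0.178], TCP at [0.202, -0.591, 0.245] pointing down, gripper open.
Joint ranges: [-3.08, 3.08], [-0.75, 2.2], [0.22, 2.44], [-1.43, 4.57], [0, 2.65], [-2.85, 2.85]. Speed limits (rad/s): [2.79, 2.79, 3.14, 3.14, 3.14, 3.14].

## Interface

Orientations are given as a unit quaternion [x, y, z, w].
In Python, from rig import get_obs, camera, get_calibration, hand_in, cut_out gives the robot as it stands.
- The arm moves only by the shell command python3 -m inch 'ROWS' [OPENING] [FORCE]. ROWS is JSON, one flat list of numbers, 6 for each row, row after row: the shift along the tool's x, y, z scaled (see below), then the turn, a rotation vector about the tool's x, y, z scaled (see below). A call has 1 to 20 rows; each row is the pose to reach, as a shift and turn from the pose commanded when the call began, along the tool's axes at that moment; what a row does not reach only later rows make up. The controller multiplies each number of a shift by 0.08 m and each number of a turn by 90 degrees. A row lasts 1/12 s, in which the tool goes at most 41.7 mm and 7.16 degrees, less where a joint would pass 70% of its speed; a pose out of reach is approached as far as the arm can. A call with a number of a shift or a turn outside -1 to 1 is refused whole. A call with a gripper value outside its range is refused whole. OPENING is the finger opening in mm, from 0 to 87, set as the call begins (- or left out, the last holds). The fingers move at their own pace and stop on an object; FORCE is the grip in N (left out, the last holds). Time passes only in rows, so rows that repeat a pose let the fingers close. It gives the time, the measured TCP pose, the force, the opening and the grip force at its end, in the units of the state.
- get_obs(): the state, without advancing time (a new reading comes with each control period).
- camera(name): name is "scene" or "top" or "wrist"; returns the picture (400x640x3 uint8, red, green, blue); there is no depth.
- get_calibration(name): a dict with "vertical_fov" (degrees; the focal length in pixels is half the picture's height over the tangent of half this angle, whatever the lens; pixels are square), "cx", "cy" (the principal point, pixels), "T" (4x4, takes a point from camera to world coordinates). Camera axes: x right, y down, z forward; pixel columns grow to the right and rows downward; lengths in m; the calibration is good to about 2 mm. A picture is of the moment at which its call begins: read the wrist's pose just before it. get_calibration takes no time and is no camera call; for the wrist camera it gives the pose at the moment of the call.
- hand_in(): hands the job in; it is judged then, once.
Trained networks look in the newest picture that a camera, given by its name, has taken for a name from the list of things; names that differ only in an ending like _2 or _b are one class to them, and where a whole thing is asked for, a point or a joint stands for the part that bears it (a point fixed in the world has none). Each returns a list of dicts, best first, with "conf" (0 to 1); they miss things now and then, are a little off and sometimes report something else, mostly with a low value. They report only what shows in the picture. A call takes as long as a camera call. They do not tell look-alikes from the thing itself.
- cut_out(camera, thing): "region" (400x640 bool, what is visible of it) and "bbox" ([left, top, right, bottom] in pixels, round what is visible of it).
The state is a dict: "time": time; "q": joint angles; "joint_velocities": joint speeds; "joint_torque": joint torques, N m; "position": TCP position; "tool_rot": TCP orientation; "ft_force": force on the tool from outside, world axes, zero at the start; "moment": the same for the moment, N m; "grip_width": finger opening in m; "grip_force": force on a finger pad.
Only numpy, scipy, OpenCV 4.12 (cv2) and the standard library are available. Lean on these libraries where they do the work, as an engineer would, in place of code of your own. Each camera call takes 0.05 s, during which the arm holds its last target. There are 200 camera calls.

## Working session

There is one attempt and no reset: what is moved stays moved. The work goes in short steps, Python scripts to look and compute and a shell command to move; the robot and the scene stay as the last step left them, time stands still between calls to the robot, and variables do not carry over. Pictures are saved under pics/ and viewed, at most 10 in all, crops included, and the job is handed in when it is done.

```bash
mkdir -p pics; cat > h.py <<'E'
import numpy as np, cv2
from rig import *
def shot(n,f):
    im=camera(n); cv2.imwrite('pics/'+f,im[:,:,::-1]); return im
def ray(c,u,v):
    f=200/np.tan(np.radians(c['vertical_fov']/2)); T=np.array(c['T'])
    d=T[:3,:3]@np.array([(u-c['cx'])/f,(v-c['cy'])/f,1]); return T[:3,3],d
def onz(c,u,v,z):
    o,d=ray(c,u,v); return o+d*(z-o[2])/d[2]
def proj(c,p):
    f=200/np.tan(np.radians(c['vertical_fov']/2)); T=np.array(c['T'])
    q=T[:3,:3].T@(np.array(p)-T[:3,3]); return np.array([c['cx']+f*q[0]/q[2],c['cy']+f*q[1]/q[2]])
E
python3 - <<'E'
from h import *
o=get_obs(); print(o)
for n in ['top','scene']:
    c=get_calibration(n); print(n,c['vertical_fov'],c['cx'],c['cy'],np.round(c['T'],3).tolist())
    shot(n,n+'.png')
    for t in ['spindle_handle','short_spindle_handle','tray','stand']:
        for r in cut_out(n,t)[:3]:
            ys,xs=np.nonzero(r['region']); print(n,t,round(r['conf'],2),np.round(r['bbox']),xs.mean().round(1),ys.mean().round(1),len(xs))
E
```

```text
{'time': 0.0, 'q': array([-1.42046336e+00,  5.28434028e-01,  1.43392895e+00, -6.39306487e-05,
        1.18137067e+00, -1.78518380e-01]), 'joint_velocities': array([-0.00034543, -0.00085204, -0.0012738 , -0.00052268, -0.00031254,
       -0.00168043]), 'joint_torque': array([ 7.49445553e-04, -4.40039170e+01, -1.76589668e+01,  6.34509372e-02,
        5.83671767e-02, -1.65780184e-04]), 'position': array([ 0.20174259, -0.59080937,  0.24358285]), 'tool_rot': array([ 9.86509970e-01,  1.63697688e-01, -1.44703585e-05, -1.07080659e-03]), 'ft_force': array([-0.59998389,  0.26713674,  0.64258246]), 'moment': array([-0.0257837 ,  0.04113239, -0.0296096 ]), 'grip_force': 0.0, 'grip_width': 0.08713491811827204}
top 42.55150172131909 314.9902948385182 194.53436898592278 [[0.007, -0.998, 0.068, 0.463], [-1.0, -0.008, -0.008, 0.025], [0.009, -0.068, -0.998, 1.435], [0.0, 0.0, 0.0, 1.0]]
top spindle_handle 0.8 [220. 182. 286. 195.] 247.0 190.6 313
top spindle_handle 0.62 [127. 247. 190. 266.] 157.9 256.2 325
top short_spindle_handle 0.72 [212. 212. 255. 221.] 229.8 215.4 158
top tray 0.87 [204. 173. 299. 239.] 252.7 205.3 4668
top stand 0.96 [364. 171. 417. 217.] 389.2 194.3 1760
top stand 0.65 [213. 213. 262. 222.] 233.5 215.7 182
scene 51.80267168217262 320.5722251443495 204.2733923992381 [[-0.775, 0.452, -0.442, 1.047], [0.632, 0.557, -0.538, 0.62], [0.003, -0.696, -0.718, 0.904], [0.0, 0.0, 0.0, 1.0]]
scene spindle_handle 0.85 [344. 242. 383. 290.] 367.3 271.1 268
scene spindle_handle 0.75 [449. 270. 519. 314.] 473.9 290.3 430
scene short_spindle_handle 0.57 [374. 240. 404. 275.] 390.9 260.9 317
scene tray 0.65 [319. 214. 424. 308.] 367.7 258.3 4910
scene tray 0.52 [408. 338. 476. 398.] 442.2 372.0 2548
scene stand 0.79 [252. 157. 302. 207.] 275.3 183.2 1485
scene stand 0.5 [338. 238. 388. 289.] 365.3 269.1 332
```

View pics/top.png

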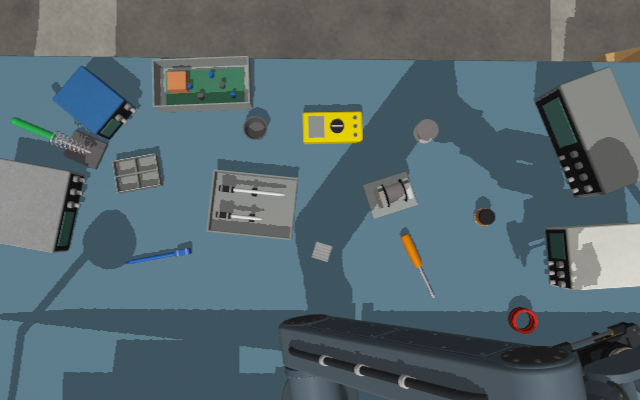

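View pics/scene.png

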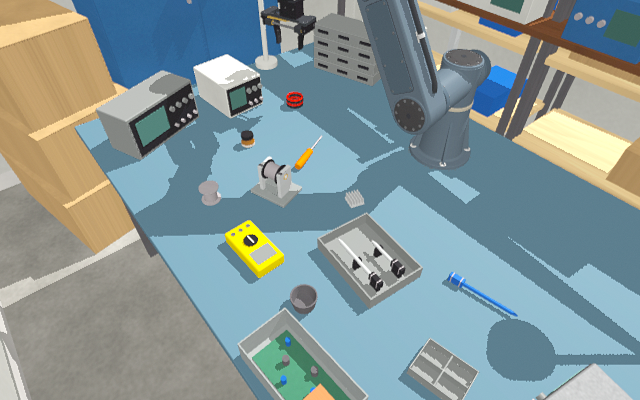

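The long spindle is in the upper (larger x) lane at about (220–286, 190) in the top view, with the short one below it at (212–255, 215). The stand is at (390, 194), turned by about 15–20°. The blue look-alike is at (158, 256).

```bash
python3 - <<'E'
from h import *
c=get_calibration('top'); camera('top')
for t,z in [('tray',.042),('stand',.05),('spindle_handle',.034),('short_spindle_handle',.034),('multimeter',.038),('tip_pot',.04),('heatsink',.024),('spare_reel',.05)]:
    r=cut_out('top',t)
    if not r: print(t,'none'); continue
    ys,xs=np.nonzero(r[0]['region'])
    b=cv2.boxPoints(cv2.minAreaRect(np.c_[xs,ys].astype(np.float32)))
    print(t,np.round(onz(c,xs.mean(),ys.mean(),z)[:2],3),[np.round(onz(c,*p,z)[:2],3).tolist() for p in b])
o=get_obs(); w=get_calibration('wrist')
from scipy.spatial.transform import Rotation as R
R0=R.from_quat(o['tool_rot']).as_matrix(); T=np.array(w['T'])
print(w['vertical_fov'],np.round(R0.T@T[:3,:3],3).tolist(),np.round(R0.T@(T[:3,3]-o['position']),4))
E
```

```text
tray [0.528 0.183] [[0.455, 0.308], [0.625, 0.295], [0.603, 0.063], [0.434, 0.078]]
stand [ 0.559 -0.186] [[0.586, -0.111], [0.625, -0.232], [0.531, -0.261], [0.492, -0.141]]
spindle_handle [0.567 0.201] [[0.566, 0.279], [0.582, 0.278], [0.571, 0.106], [0.554, 0.107]]
short_spindle_handle [0.498 0.237] [[0.493, 0.283], [0.509, 0.283], [0.505, 0.165], [0.489, 0.165]]
multimeter [ 0.744 -0.03 ] [[0.699, 0.053], [0.788, 0.054], [0.789, -0.112], [0.7, -0.112]]
tip_pot [0.742 0.182] [[0.772, 0.213], [0.773, 0.15], [0.711, 0.149], [0.711, 0.212]]
heatsink [ 0.403 -0.002] [[0.389, 0.024], [0.43, 0.012], [0.419, -0.03], [0.378, -0.018]]
spare_reel [ 0.734 -0.285] [[0.73, -0.239], [0.78, -0.289], [0.737, -0.331], [0.687, -0.281]]
58.43791540947502 [[-0.0, -0.96, -0.279], [1.0, -0.0, -0.001], [0.001, -0.279, 0.96]] [ 7.590e-02  1.000e-04 -1.407e-01]
```

```bash
python3 -m inch '[1,-1,0,0,0,-0.5, 1,-1,0,0,0,-0.5, 1,-1,0,0,0,-0.5, 1,-1,0,0,0,-0.5, 1,-1,0,0,0,-0.5, 1,-1,0,0,0,-0.5, 1,-1,0,0,0,-0.5]' 46
python3 -m inch '[1,0.4,0,0,0,-0.49, 1,0.4,0,0,0,-0.49, 1,0.4,0,0,0,-0.49, 1,0.4,0,0,0,-0.49, 1,0.4,0,0,0,-0.49, 1,0.4,0,0,0,-0.49, 1,0.4,0,0,0,-0.49]'
python3 -m inch '[0.25,0.5,0,0,0,0, 0.5,0.95,0,0,0,0, 0.5,0.95,0,0,0,0]'
python3 -m inch '[0.25,0.5,0,0,0,0, 0.5,0.95,0,0,0,0, 0.5,0.95,0,0,0,0]'
python3 -m inch '[0.25,0.5,0,0,0,0, 0.5,0.95,0,0,0,0, 0.5,0.95,0,0,0,0]'
python3 -m inch '[0.25,0.5,0,0,0,0, 0.5,0.95,0,0,0,0, 0.5,0.95,0,0,0,0, 0.5,0.95,0,0,0,0]'
python3 - <<'E'
from h import *
o=get_obs(); print(o['position'],o['q'],o['tool_rot'])
c=get_calibration('wrist'); im=shot('wrist','w1.png')
np.save('w1T.npy',c['T'])
E
```

```text
time: 1.53
position: [0.252, -0.4898, 0.2448]
tool_rot: [0.847, 0.531, -0.0, 0.0]
ft_force: [-0.2, -0.6, 0.3]
grip_width: 0.0502
grip_force: 0.0
time: 2.12
position: [0.3159, -0.4322, 0.2447]
tool_rot: [0.587, 0.81, -0.0, 0.0]
ft_force: [0.8, -0.1, 0.2]
grip_width: 0.0463
grip_force: 0.0
time: 2.37
position: [0.3784, -0.366, 0.2444]
tool_rot: [0.588, 0.809, 0.002, -0.001]
ft_force: [-0.4, -0.4, -0.5]
grip_width: 0.0459
grip_force: 0.0
time: 2.62
position: [0.4388, -0.3047, 0.2447]
tool_rot: [0.587, 0.809, 0.002, 0.0]
ft_force: [-1.7, -0.2, 0.6]
grip_width: 0.0466
grip_force: 0.0
time: 2.87
position: [0.4991, -0.2438, 0.2448]
tool_rot: [0.587, 0.809, 0.002, 0.001]
ft_force: [-0.5, 0.5, -0.7]
grip_width: 0.0461
grip_force: 0.0
time: 3.2
position: [0.5565, -0.1852, 0.2444]
tool_rot: [0.587, 0.809, -0.0, 0.0]
ft_force: [-0.7, 0.1, 0.0]
grip_width: 0.0454
grip_force: 0.0
[ 0.55651383 -0.18523401  0.24441307] [-5.11535356e-01  4.75603701e-01  1.53190751e+00 -3.89956744e-04
  1.13392593e+00 -8.27099151e-01] [ 5.87150186e-01  8.09477993e-01 -1.66477727e-04  9.76952753e-05]
```

View pics/w1.png

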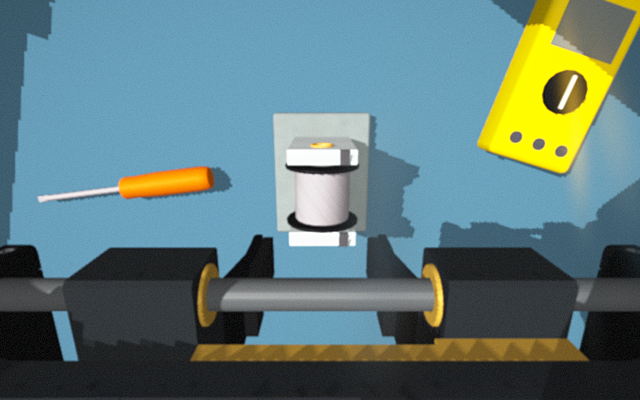

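The wrist view shows the stand square on: the base spans columns 274–374, the far cheek is at rows 137–165 and the near cheek at rows 232–245. I'll overlay the modelled geometry and fit the pose.

```bash
cat >> h.py <<'E'
def stand_pts(x,y,a):
    ca,sa=np.cos(a),np.sin(a); M=lambda p:np.array([x+ca*p[0]-sa*p[1],y+sa*p[0]+ca*p[1],p[2]])
    L=[[(sx*.05,sy*.065,.012) for sx,sy in [(-1,-1),(1,-1),(1,1),(-1,1)]]]
    for cy in (.035,-.035): L.append([(sx*.028,cy+sy*.006,.102) for sx,sy in [(-1,-1),(1,-1),(1,1),(-1,1)]])
    return [[M(p) for p in l] for l in L]
E
python3 - <<'E'
from h import *
c=get_calibration('wrist'); c['T']=np.load('w1T.npy')
im=cv2.imread('pics/w1.png')
for l in stand_pts(.5585,-.186,np.radians(17.9)):
    p=np.array([proj(c,q) for q in l]); print(np.round(p,1).tolist())
g=cv2.cvtColor(im,cv2.COLOR_BGR2GRAY).astype(int)
for r in (120,128,142,156,220,239): print(r,[(i,g[r,i+2]-g[r,i-1]) for i in range(260,390) if abs(g[r,i+2]-g[r,i-1])>25])
for k in (282,300,320,345,366): print('col',k,[(i,g[i+2,k]-g[i-1,k]) for i in range(100,250) if abs(g[i+2,k]-g[i-1,k])>25])
s=5; z=cv2.resize(im[105:250,250:400],None,fx=s,fy=s*.8,interpolation=cv2.INTER_CUBIC)
for l in stand_pts(.5585,-.186,np.radians(17.9)):
    p=np.array([(proj(c,q)+.5-[250,105])*[s,s*.8] for q in l]); cv2.polylines(z,[p.astype(np.int32)],True,(0,0,255),1)
cv2.imwrite('pics/w1z.png',z)
E
```

```text
[[276.8, 227.8], [366.6, 228.0], [371.7, 107.7], [272.9, 107.4]]
[[287.8, 157.9], [357.9, 158.1], [358.4, 143.1], [287.5, 142.8]]
[[289.6, 239.3], [355.3, 239.5], [355.7, 226.3], [289.3, 226.1]]
120 [(271, np.int64(37)), (272, np.int64(56)), (273, np.int64(52)), (367, np.int64(-60)), (368, np.int64(-82)), (369, np.int64(-80)), (370, np.int64(-50)), (373, np.int64(27)), (374, np.int64(45)), (375, np.int64(53)), (376, np.int64(26))]
128 [(272, np.int64(52)), (273, np.int64(63)), (274, np.int64(37)), (366, np.int64(-26)), (367, np.int64(-68)), (368, np.int64(-89)), (369, np.int64(-77)), (370, np.int64(-29)), (374, np.int64(39)), (375, np.int64(45)), (376, np.int64(39))]
142 [(272, np.int64(38)), (273, np.int64(64)), (274, np.int64(53)), (291, np.int64(-29)), (351, np.int64(-32)), (352, np.int64(-46)), (353, np.int64(-27)), (360, np.int64(31)), (361, np.int64(28)), (362, np.int64(31)), (363, np.int64(31)), (364, np.int64(26)), (366, np.int64(-38)), (367, np.int64(-82)), (368, np.int64(-85)), (369, np.int64(-56)), (373, np.int64(35)), (374, np.int64(49)), (375, np.int64(34))]
156 [(273, n
[... 3335 characters left out ...]
 (148, np.int64(-76)), (149, np.int64(-69)), (150, np.int64(-33)), (163, np.int64(-41)), (164, np.int64(-66)), (165, np.int64(-80)), (166, np.int64(-40)), (170, np.int64(35)), (171, np.int64(65)), (172, np.int64(79)), (173, np.int64(51)), (219, np.int64(-51)), (220, np.int64(-74)), (221, np.int64(-60)), (222, np.int64(-31)), (227, np.int64(47)), (228, np.int64(106)), (229, np.int64(112)), (230, np.int64(41)), (231, np.int64(-46)), (232, np.int64(-54)), (245, np.int64(33)), (246, np.int64(40))]
col 366 [(111, np.int64(26)), (112, np.int64(48)), (113, np.int64(60)), (143, np.int64(-34)), (144, np.int64(-51)), (145, np.int64(-49)), (146, np.int64(-36)), (236, np.int64(46)), (237, np.int64(37))]
```

View pics/w1z.png

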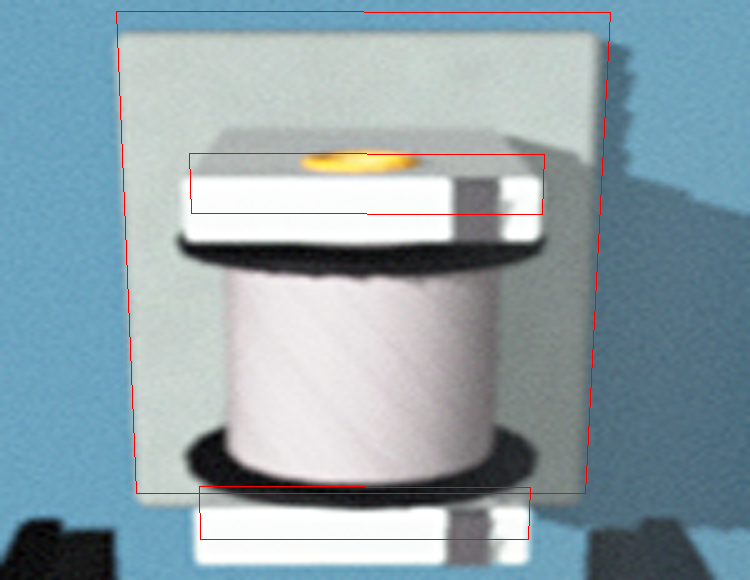

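The near bushing (yellow ring) is at the top of the wrist picture, so image up is tool +x, towards the tray. The fit puts the stand at about (0.559, -0.191) with yaw 18.15°. Next I'll hover over the handle.

```bash
python3 -m inch '[0.5,0.15,0,0,0,0.13, 1,0.3,0,0,0,0.26, 1,0.3,0,0,0,0.26, 1,0.3,0,0,0,0.26]' 46
python3 -m inch '[0.45,-0.02,0,0,0,0, 0.9,-0.04,0,0,0,0]'
python3 -m inch '[0.45,-0.02,0,0,0,0, 0.9,-0.04,0,0,0,0]'
python3 -m inch '[0.45,-0.02,0,0,0,0, 0.9,-0.04,0,0,0,0]'
python3 -m inch '[0.45,-0.02,0,0,0,0, 0.9,-0.04,0,0,0,0]'
python3 -m inch '[0.45,-0.02,0,0,0,0, 0.9,-0.04,0,0,0,0, 0.9,-0.04,0,0,0,0, 0.9,-0.04,0,0,0,0]'
python3 - <<'E'
from h import *
o=get_obs(); print(o['position'],o['q'],o['tool_rot'])
c=get_calibration('wrist'); im=shot('wrist','w2.png'); np.save('w2T.npy',c['T']); print(c['cx'],c['cy'])
tc=np.array([.530,.186]);a=np.radians(-5.3);Rz=np.array([[np.cos(a),-np.sin(a)],[np.sin(a),np.cos(a)]])
P=lambda x,y,z:np.r_[tc+Rz@[x/1000,y/1000],z]
im=im[:,:,::-1].copy()
for L in ([P(36+sx*8,75+sy*20,.046) for sx,sy in [(-1,-1),(1,-1),(1,1),(-1,1)]],[P(36+5,55,.034),P(41,0,.034),P(31,0,.034),P(31,55,.034)],[P(sx*85,sy*115,.042) for sx,sy in [(-1,-1),(1,-1),(1,1),(-1,1)]]):
    p=np.array([proj(c,q) for q in L]); print(np.round(p,1).tolist()); cv2.polylines(im,[np.round(p).astype(np.int32)],True,(0,0,255),1)
cv2.imwrite('pics/w2o.png',im)
E
```

```text
time: 3.58
position: [0.5521, -0.1021, 0.2445]
tool_rot: [0.742, 0.671, -0.001, -0.001]
ft_force: [0.4, -0.2, -0.3]
grip_width: 0.0459
grip_force: 0.0
time: 3.75
position: [0.557, -0.0336, 0.2446]
tool_rot: [0.742, 0.67, -0.0, 0.0]
ft_force: [-0.3, 0.5, -0.7]
grip_width: 0.0461
grip_force: 0.0
time: 3.92
position: [0.5605, 0.04, 0.2446]
tool_rot: [0.741, 0.671, -0.0, 0.0]
ft_force: [1.3, -0.2, 0.2]
grip_width: 0.0458
grip_force: 0.0
time: 4.08
position: [0.5644, 0.1123, 0.2446]
tool_rot: [0.741, 0.671, -0.0, 0.0]
ft_force: [0.6, -0.0, -0.1]
grip_width: 0.0463
grip_force: 0.0
time: 4.25
position: [0.5684, 0.1842, 0.2446]
tool_rot: [0.741, 0.671, -0.0, 0.0]
ft_force: [0.8, 0.1, -0.2]
grip_width: 0.046
grip_force: 0.0
time: 4.58
position: [0.5721, 0.2566, 0.2443]
tool_rot: [0.74, 0.673, -0.001, 0.0]
ft_force: [-0.2, -0.5, 0.4]
grip_width: 0.0462
grip_force: 0.0
[0.57208032 0.25663292 0.24428768] [ 2.44144464e-01  5.30854140e-01  1.42704517e+00 -1.00736427e-03
  1.18432897e+00  3.38988302e-01] [ 7.39703681e-01  6.72932497e-01 -5.00950452e-04  2.60096748e-04]
319.8291257550184 197.86624786622173
[[313.2, 195.1], [329.4, 195.1], [329.6, 154.7], [312.8, 154.7]]
[[326.2, 191.9], [326.0, 241.9], [316.6, 241.9], [316.3, 191.9]]
[[214.2, 339.3], [364.9, 339.1], [372.9, 132.9], [193.7, 133.4]]
```

View pics/w2o.png

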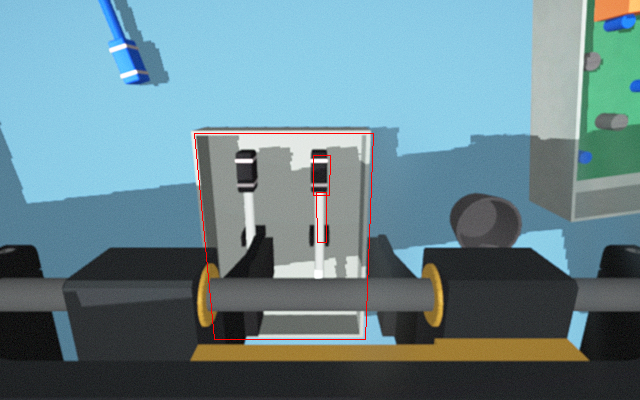

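The picture shows the handle at (312–328, 150–191), right under the tool axis (column 320), about 4–5 mm ahead in tool x. I'll descend and grip.

```bash
python3 -m inch '[0.06,0,0.25,0,0,0, 0.06,0,0.6,0,0,0, 0.06,0,1,0,0,0]' 46
python3 -m inch '[0,0,0.3,0,0,0, 0,0,0.6,0,0,0, 0,0,0.85,0,0,0, 0,0,1,0,0,0, 0,0,1,0,0,0]'
python3 -m inch '[0,0,0.15,0,0,0, 0,0,0.3,0,0,0, 0,0,0.45,0,0,0, 0,0,0.55,0,0,0, 0,0,0.575,0,0,0, 0,0,0.575,0,0,0, 0,0,0.575,0,0,0]'
python3 -m inch '[0,0,0,0,0,0, 0,0,0,0,0,0, 0,0,0,0,0,0, 0,0,0,0,0,0, 0,0,0,0,0,0, 0,0,0,0,0,0, 0,0,0,0,0,0, 0,0,0,0,0,0]' 0 40
```

```text
time: 4.88
position: [0.5744, 0.2593, 0.1656]
tool_rot: [0.741, 0.671, 0.002, 0.001]
ft_force: [0.4, 0.2, 0.5]
grip_width: 0.0459
grip_force: 0.0
time: 5.3
position: [0.5711, 0.2589, 0.0818]
tool_rot: [0.741, 0.672, -0.003, -0.001]
ft_force: [-0.4, -0.9, 0.6]
grip_width: 0.0459
grip_force: 0.0
time: 5.88
position: [0.5727, 0.262, 0.0386]
tool_rot: [0.74, 0.673, 0.0, 0.0]
ft_force: [0.1, -0.4, 0.8]
grip_width: 0.0461
grip_force: 0.0
time: 6.55
position: [0.5726, 0.2618, 0.0388]
tool_rot: [0.74, 0.673, 0.0, -0.0]
ft_force: [-0.1, 0.3, 2.0]
grip_width: 0.0158
grip_force: 40.0
```

```bash
python3 -m inch '[0,0,-0.1,0,0,0, 0,0,-0.3,0,0,0, 0,0,-0.5,0,0,0, 0,0,-0.7,0,0,0, 0,0,-0.9,0,0,0, 0,0,-1,0,0,0, 0,0,-1,0,0,0, 0,0,-1,0,0,0]'
python3 -m inch '[-0.12,-0.035,0,0,0,0, -0.36,-0.105,0,0,0,0, -0.6,-0.175,0,0,0,0, -0.84,-0.245,0,0,0,0, -0.96,-0.28,0,0,0,0]'
python3 -m inch '[-0.24,-0.07,0,0,0,0, -0.48,-0.14,0,0,0,0, -0.72,-0.21,0,0,0,0, -0.96,-0.28,0,0,0,0]'
python3 -m inch '[-0.24,-0.07,0,0,0,0, -0.48,-0.14,0,0,0,0, -0.72,-0.21,0,0,0,0, -0.9,-0.26,0,0,0,0, -0.96,-0.28,0,0,0,0]'
python3 -m inch '[0,0,0,0,0,-0.05, 0,0,0,0,0,-0.1, 0,0,0,0,0,-0.15, 0,0,0,0,0,-0.2, 0,0,0,0,0,-0.24, 0,0,0,0,0,-0.262, 0,0,0,0,0,-0.262, 0,0,0,0,0,-0.262]'
python3 - <<'E'
from h import *
from scipy.spatial.transform import Rotation as R
o=get_obs(); print(o['position'],o['ft_force'],o['grip_width'])
Q=R.from_quat(o['tool_rot']).as_matrix(); print(Q.round(4).tolist())
im=shot('scene','s2.png'); t=shot('top','t2.png')
a=cv2.resize(im[130:260,200:400],None,fx=4,fy=4)[:,:,::-1].copy(); cv2.imwrite('pics/s2z.png',a)
E
```

```text
time: 7.22
position: [0.5727, 0.2618, 0.1188]
tool_rot: [0.74, 0.673, 0.0, 0.0]
ft_force: [0.3, -0.4, -0.9]
grip_width: 0.0159
grip_force: 40.0
time: 7.63
position: [0.5404, 0.1851, 0.1171]
tool_rot: [0.74, 0.672, -0.002, -0.001]
ft_force: [0.7, -0.3, -1.1]
grip_width: 0.0158
grip_force: 40.0
time: 7.97
position: [0.5125, 0.1122, 0.1179]
tool_rot: [0.74, 0.673, -0.001, -0.0]
ft_force: [-1.2, 0.6, -0.3]
grip_width: 0.0158
grip_force: 40.0
time: 8.38
position: [0.4825, 0.0372, 0.118]
tool_rot: [0.741, 0.672, -0.001, -0.001]
ft_force: [1.0, 0.1, -0.8]
grip_width: 0.0157
grip_force: 40.0
time: 9.05
position: [0.4838, 0.0391, 0.1183]
tool_rot: [0.587, 0.809, -0.0, -0.0]
ft_force: [-0.1, 0.2, -1.3]
grip_width: 0.0158
grip_force: 40.0
[0.48380642 0.0391409  0.11827861] [-0.10849535  0.22273523 -1.30474518] 0.015849029992283534
[[-0.3102, 0.9507, -0.0004], [0.9507, 0.3102, 0.0002], [0.0003, -0.0003, -1.0]]
```

View pics/s2z.png

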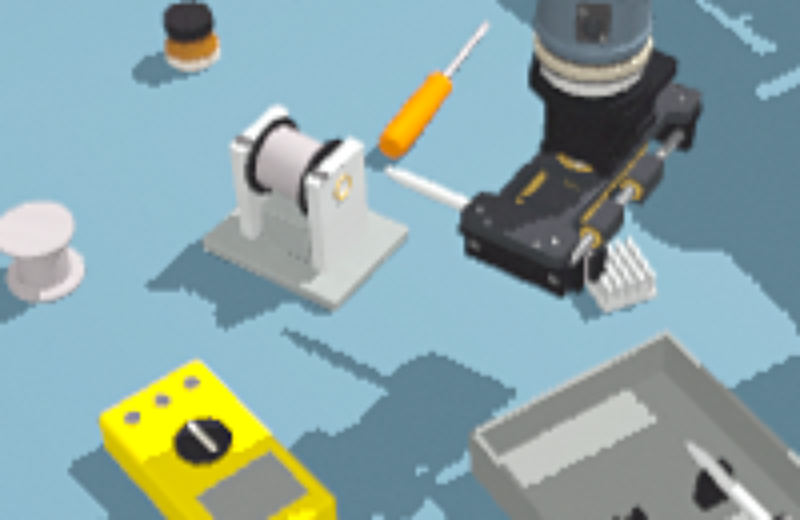

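The zoomed scene view shows the spindle held, with its nose at scene pixel ≈(297, 172.7), and the near bushing ring at ≈(285.8, 176.5). The short spindle is still in the tray. I'll check these against predicted pixels.

```bash
python3 - <<'E'
from h import *
o=get_obs(); p=o['position']; u=np.array([-.3102,.9507,0])
c=get_calibration('scene')
ax=p-[0,0,.0047]
print('nose',proj(c,ax-.16*u),'mid',proj(c,ax-.145*u),'bush',proj(c,[.5465,-.1518,.08]))
# sensitivity: 1mm lateral / z
print(proj(c,ax-.16*u+[0,0,.001])-proj(c,ax-.16*u), proj(c,ax-.16*u+[.00095,.00031,0])-proj(c,ax-.16*u))
im=camera('scene'); hsv=cv2.cvtColor(im,cv2.COLOR_RGB2HSV)
m=(hsv[165:190,275:295,1]>90)&(hsv[165:190,275:295,0]>12)&(hsv[165:190,275:295,0]<35); ys,xs=np.nonzero(m); print('ring',xs.min()+275,xs.max()+275,ys.min()+165,ys.max()+165,xs.mean()+275,ys.mean()+165,len(xs))
print(im[166:182,292:316].sum(2)//3)
E
```

```text
nose [296.92852939 172.9920894 ] mid [301.2101094  174.87849179] bush [286.05336299 176.59544319]
[-0.01324857 -0.26025701] [-0.19885607  0.19340722]
ring 284 287 174 179 285.3333333333333 176.66666666666666 6
[[187 181 131 111 112 112 112 118 137 127 123 142 185 185 184 183 185 184
  185 184 184 185 184 184]
 [179 124 121 131 113 112 112 112 117 109 141 187 186 185 184 185 185 184
  184 184 184 184 184 185]
 [124 122 124 124 137 120 111 116 124 139 187 187 185 185 184 185 184 185
  185 184 184 184 184 185]
 [119 124 124 125 123 130 130 127 143 188 186 185 184 185 184 185 184 184
  184 185 184 184 184 184]
 [121 122 123 122 122 120 118 139 187 185 184 185 184 184 185 185 184 185
  185 185 184 184 185 185]
 [143 123 121 120 146 184 155 192 183 183 182 184 184 184 185 185 185 185
  184 185 185 185 185 185]
 [189 144 141 139 194 254 225 225 215 208 191 182 183 184 185 185 184 184
  184 185 185 185 186 184]
 [186 188 187 186 189 213 234 249 255 255 231 209 190 181 182 182 183 185
  184 184 185 185 185 183]
 [184 184 185 185 184 175 199 212 228 242 255 254 230 219 209 190 181 183
  184 184 185 184 186 185]
 [185 184 186 184 184 183 174 190 198 209 224 239 255 255 255 233 210 190
  182 183 184 186 184 184]
 [185 183 184 184 184 184 185 184 175 191 198 205 220 235 252 255 255 233
  210 190 182 183 183 184]
 [184 184 185 185 184 184 184 184 184 184 179 186 198 203 214 231 249 255
  255 233 209 195 182 181]
 [185 184 184 185 185 185 184 185 184 184 185 184 177 183 195 202 213 228
  245 255 254 239 218 210]
 [184 184 184 183 184 183 185 185 184 184 185 185 184 185 175 179 195 200
  210 225 240 255 255 255]
 [184 184 184 185 184 184 184 185 185 184 184 185 184 185 186 184 183 176
  193 199 207 221 238 255]
 [185 182 184 184 184 185 184 184 185 185 185 185 185 185 185 185 185 185
  184 178 187 200 208 216]]
```

The predictions match the picture to under a pixel. I'll lower to bore height and enter gently.

```bash
python3 -m inch '[0,0,0.1,0,0,0, 0,0,0.2,0,0,0, 0,0,0.3,0,0,0, 0,0,0.4,0,0,0, 0,0,0.42,0,0,0, 0,0,0.42,0,0,0, 0,0,0.42,0,0,0, 0,0,0.42,0,0,0]'
python3 -m inch '[-0.06,0,0,0,0,0, -0.12,0,0,0,0,0, -0.18,0,0,0,0,0, -0.24,0,0,0,0,0, -0.3,0,0,0,0,0, -0.36,0,0,0,0,0, -0.4,0,0,0,0,0, -0.44,0,0,0,0,0, -0.48,0,0,0,0,0, -0.52,0,0,0,0,0, -0.56,0,0,0,0,0, -0.6,0,0,0,0,0, -0.6,0,0,0,0,0, -0.6,0,0,0,0,0]'
python3 - <<'E'
from h import *
o=get_obs(); p=o['position']; print(o)
d=p-[.5465,-.1518,.0847]; print('lat',d[0]*.9502+d[1]*.3115,'along',-d[0]*.3115+d[1]*.9502-.16,'z',d[2])
im=shot('scene','s3.png'); cv2.imwrite('pics/s3z.png',cv2.resize(im[140:240,230:360],None,fx=6,fy=6)[:,:,::-1])
E
```

```text
time: 9.87
position: [0.484, 0.0388, 0.085]
tool_rot: [0.587, 0.81, 0.0, 0.0]
ft_force: [0.8, 0.5, 0.1]
grip_width: 0.0156
grip_force: 40.0
time: 11.03
position: [0.4988, -0.0069, 0.0849]
tool_rot: [0.587, 0.81, 0.0, -0.0]
ft_force: [-0.6, 0.8, -1.0]
grip_width: 0.0156
grip_force: 40.0
{'time': 11.0333, 'q': array([-2.38294548e-01,  6.25554192e-01,  1.87700867e+00,  6.85688891e-05,
        6.39073129e-01, -5.54331082e-01]), 'joint_velocities': array([ 0.00752147, -0.00130135,  0.00517406,  0.00101124,  0.00128429,
        0.00200705]), 'joint_torque': array([-1.51560581e-01, -3.87905931e+01, -8.05843145e+00,  1.24742932e-02,
        4.54295555e-02, -4.97494810e-03]), 'position': array([ 0.4987818 , -0.00691923,  0.08493469]), 'tool_rot': array([ 5.87047900e-01,  8.09552199e-01,  1.06994515e-05, -2.78078261e-05]), 'ft_force': array([-0.56822264,  0.76405933, -0.96057629]), 'moment': array([ 0.0305169 , -0.11966514, -0.01050095]), 'grip_force': 39.99972847290337, 'grip_width': 0.01555706110391335}
lat -0.00021147904298316617 along -0.0074700761289327455 z 0.000234690231618373
```

View pics/s3z.png

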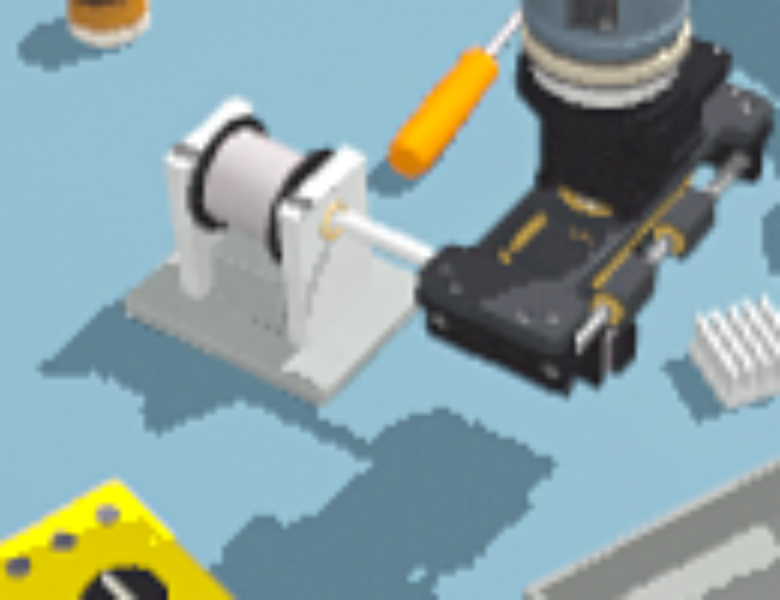

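The nose has entered the near bushing with no contact force, so I'll continue.

```bash
python3 -m inch '[-0.04,0,0,0,0,0, -0.08,0,0,0,0,0, -0.12,0,0,0,0,0, -0.16,0,0,0,0,0, -0.2,0,0,0,0,0, -0.25,0,0,0,0,0, -0.3,0,0,0,0,0, -0.35,0,0,0,0,0, -0.4,0,0,0,0,0, -0.45,0,0,0,0,0, -0.5,0,0,0,0,0, -0.55,0,0,0,0,0, -0.6,0,0,0,0,0, -0.65,0,0,0,0,0, -0.65,0,0,0,0,0, -0.65,0,0,0,0,0]'
python3 - <<'E'
from h import *
o=get_obs(); p=o['position']; print(o['moment'],o['ft_force'],o['joint_torque'])
d=p-[.5465,-.1518,.0847]; print('lat',d[0]*.9502+d[1]*.3115,'along',-d[0]*.3115+d[1]*.9502-.16,'z',d[2])
E
```

```text
time: 12.42
position: [0.515, -0.0565, 0.085]
tool_rot: [0.587, 0.809, 0.0, -0.0]
ft_force: [-0.3, 0.1, -0.5]
grip_width: 0.0155
grip_force: 40.0
[ 0.01233087 -0.07795945  0.01649956] [-0.34983846  0.05000294 -0.45028446] [-1.94513043e-01 -4.01251638e+01 -8.83187592e+00  7.09036627e-03
  3.96903441e-02 -5.72708552e-03]
lat -0.00022205947957971983 along -0.05959659654948754 z 0.00025365716722859644
```

```bash
python3 -m inch '[-0.03,0,0,0,0,0, -0.06,0,0,0,0,0, -0.09,0,0,0,0,0, -0.12,0,0,0,0,0, -0.15,0,0,0,0,0, -0.18,0,0,0,0,0, -0.21,0,0,0,0,0, -0.24,0,0,0,0,0, -0.27,0,0,0,0,0, -0.3,0,0,0,0,0, -0.3,0,0,0,0,0, -0.3,0,0,0,0,0]'
python3 -m inch '[-0.03,0,0,0,0,0, -0.06,0,0,0,0,0, -0.09,0,0,0,0,0, -0.12,0,0,0,0,0, -0.15,0,0,0,0,0, -0.18,0,0,0,0,0, -0.21,0,0,0,0,0, -0.24,0,0,0,0,0, -0.27,0,0,0,0,0, -0.3,0,0,0,0,0, -0.32,0,0,0,0,0, -0.32,0,0,0,0,0, -0.32,0,0,0,0,0, -0.32,0,0,0,0,0, -0.32,0,0,0,0,0, -0.32,0,0,0,0,0]'
python3 - <<'E'
from h import *
o=get_obs(); p=o['position']; print(o['moment'],o['ft_force'],o['joint_velocities'].round(3))
d=p-[.5465,-.1518,.0847]; print('lat',d[0]*.9502+d[1]*.3115,'along',-d[0]*.3115+d[1]*.9502-.16,'z',d[2])
im=shot('scene','s4.png'); cv2.imwrite('pics/s4z.png',cv2.resize(im[140:240,230:360],None,fx=6,fy=6)[:,:,::-1])
E
```

```text
time: 13.42
position: [0.5224, -0.0792, 0.0849]
tool_rot: [0.587, 0.81, 0.0, 0.0]
ft_force: [-0.5, -0.3, -0.4]
grip_width: 0.0154
grip_force: 40.0
time: 14.75
position: [0.5303, -0.1033, 0.085]
tool_rot: [0.587, 0.81, -0.0, -0.0]
ft_force: [0.0, -0.0, -0.6]
grip_width: 0.0156
grip_force: 40.0
[-0.02185396 -0.14106674 -0.00107007] [ 0.02850431 -0.00071253 -0.63969235] [ 0.001  0.001  0.001  0.002  0.001 -0.   ]
lat -0.0002748357391955669 along -0.10882329262707388 z 0.00026222583371174335
```

View pics/s4z.png

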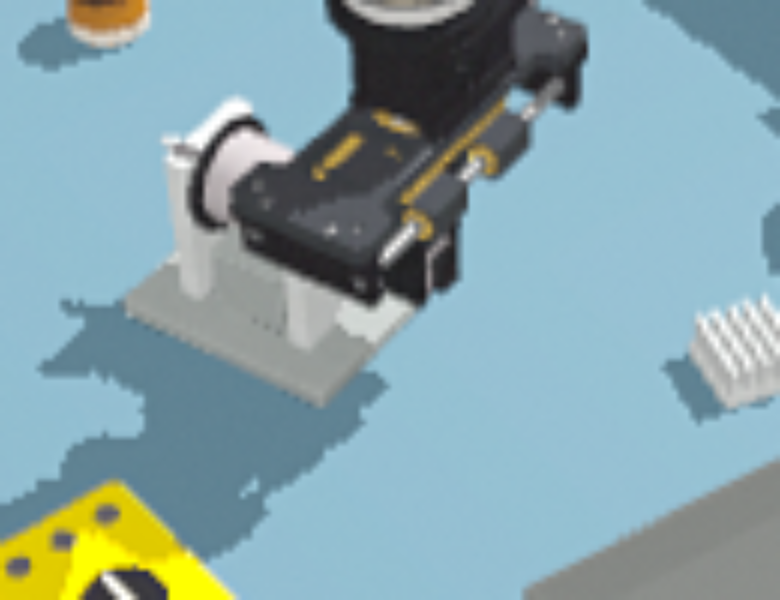

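The tip stands out beyond the far cheek at zoom (165, 140), which is scene pixel ≈(257.5, 163.3). I'll verify the depth numerically before handing in.

```bash
python3 - <<'E'
from h import *
c=get_calibration('scene'); p=get_obs()['position']-[0,0,.0047]; u=np.array([-.3109,.9504,0])
for k in (.150,.155,.16,.165): print(k,proj(c,p-k*u))
im=cv2.imread('pics/s4.png'); print(im[159:170,252:264].sum(2)//3)
E
```

```text
0.15 [260.0277736  164.76596448]
0.155 [258.74868784 164.19156342]
0.16 [257.47337229 163.61885545]
0.165 [256.2018103 163.0478331]
[[183 183 184 184 183 183 183 183 183 182 182 180]
 [183 183 184 184 183 183 183 183 182 182 179 193]
 [183 183 183 183 182 182 182 181 181 178 202 239]
 [183 183 185 183 182 201 203 207 187 214 254 255]
 [184 183 183 182 187 233 238 248 197 255 255 255]
 [183 184 183 183 182 184 191 133 132 174 205 255]
 [184 183 183 183 181 188 212 141 139 139 131 126]
 [183 183 183 183 181 206 255 222 217 175 168  64]
 [184 183 184 183 182 186 208 245 255 233 159  55]
 [183 183 184 183 182 188 191 191 202 180  90  38]
 [183 184 184 183 182 186 193 192 205 161  57  34]]
```

```bash
python3 -c "from rig import *; print(hand_in())"
```

```text
the job is handed in; nothing more can be done
None
```

I threaded the long spindle through the near bushing, the reel core and the far bushing. The nose stands about 27 mm beyond the far cheek, with no noticeable contact force and the handle still held at 40 N, and I handed the job in at about 15 s; no verdict came back.

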